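# Knock a stuck carrier cup out of its nest

### The arm

A 6-joint arm with a two-finger parallel gripper is mounted at the origin on a cart in front of the work surface, level with it; the furniture and walls round the work are solid. World frame = base frame: x ahead of the robot, y to its left, z up, the work surface at z = 0. Lengths are in m, angles in rad, forces in N, time in s.
With the tool pointing down it reaches from about 0.25 to 0.775 m from the base axis. Payload 4 kg.
Tool frame: the origin (TCP) lies midway between the tips of the shut fingers; the grasp point (between the pads) lies 19 mm behind it; z points along the fingers, y is the direction in which the jaws open and shut (so a half turn about z gives the same grasp; the last joint's range is limited). The gripper opens to 94 mm and grips with 3 to 60 N. Pads are 16 mm wide; open, the fingers measure 119 mm over their backs; the gripper's body (75 mm by 177 mm) begins 78 mm behind the grasp point.
Start: joints at [1.003, 0.087, 1.371, -0, 1.684, -0.103], TCP at [0.247, 0.492, 0.206] pointing down, gripper open.
Joint ranges: [-3.1, 3.1], [-0.76, 2.03], [0.27, 2.55], [-1.08, 4.22], [0.17, 2.65], [-2.57, 2.57]. Speed limits (rad/s): [2.79, 2.79, 3.14, 3.14, 3.14, 3.14].

### API

Orientations are given as [roll, pitch, yaw] about the fixed x, y, z axes, in that order (R = Rz(yaw) Ry(pitch) Rx(roll)).
In Python, from bench import robot gives the robot as it stands.
- The arm moves only by the tool drive_tool, never from a script. Its argument "series" is a list that holds one entry, the list of rows, each a list of 7 numbers: the turn, a rotation vector about the tool's x, y, z in rad, then the shift along the tool's x, y, z in cm, then the opening in per cent of the stroke, from 0 (shut) to 100 (fully open). In form: [[[rx, ry, rz, tx, ty, tz, fingers], ...]]. A call has 1 to 20 rows; each row is the pose to reach, as a shift and turn from the pose measured when the call began, along the tool's axes at that moment; what a row does not reach only later rows make up. A row lasts 1/10 s, in which the tool goes at most 50 mm and 8.59 degrees, less where a joint would pass 70% of its speed; a pose out of reach is approached as far as the arm can. A call with a gripper value outside its range is refused whole. The fingers move at their own pace and stop on an object; the grip force is fixed at half the most. Time passes only in rows, so rows that repeat a pose let the fingers close. It gives the time, the measured TCP pose, the force and the opening at its end, in the units of the state.
- robot.get_obs(): the state, without advancing time (a new reading comes with each control period).
- robot.snapshot(name): name is "scene" or "side" or "wrist"; returns a dict with "img" (480x640x3 uint8, blue, green, red), "depth" (480x640 float32, m along the optical axis (not along the pixel's ray), 0 where there is no reading), "vertical_fov" (degrees; the focal length in pixels is half the picture's height over the tangent of half this angle, whatever the lens; pixels are square), "cx", "cy" (the principal point, pixels), "rvec" (rotation vector, rad) and "tvec" (3), from world to camera coordinates, as OpenCV has them. Camera axes: x right, y down, z forward; pixel columns grow to the right and rows downward; lengths in m; the calibration is good to about 2 mm. The wrist camera is an equidistant fisheye: a pixel r from the principal point sees the ray r / f radians off the axis. A picture is of the moment at which its call begins.
- robot.close_job(): hands the job in, once; it reports no verdict.
The state is a dict: "time": time; "joint_positions": joint angles; "qvel": joint speeds; "joint_torque": joint torques, N m; "tool_pos": TCP position; "ee_rot": TCP orientation; "wrist_force": force on the tool from outside, world axes, zero at the start; "wrist_torque": the same for the moment, N m; "width": finger opening in m.
Only numpy, scipy, OpenCV 4.12 (cv2) and the standard library are available. Lean on these libraries where they do the work, as an engineer would, in place of code of your own. Each camera call takes 0.05 s, during which the arm holds its last target.

### The job

The blue carrier cup has stuck in the nest on top of the grey stand, below the rim where nothing can grip it. Reach in under the nest at a slant, take the red handle of the knockout rod and push the rod all the way up, so that the cup stands well out of the nest; let go (the rod stays up), then lift the cup out and nest it upright in the mouth of the identical spare cup that stands in the dark round foot. Let it sit there loosely under its own weight: do not press or drop it in, as the tapers would jam, and leave the other things on the bench where they are.

Things in the scene. Friction and masses are not known exactly. Their poses are not given: they have to be found in the camera images.
- rod_grip (a point): Centre of the red ribbed handle at the lower end of the upright steel knockout rod, right under the nest, on its axis. Handle 28 mm in diameter, 52 mm long (26 mm up and down from this point); it starts 50 mm above the bench and can be gripped from the open front or the sides. It hangs below the nest, so only a slanted gripper (about 40 degrees) gets at it
- knockout (a joint): Travel of the knockout rod, m: about 0 down, grows upward, stop at 0.042. Its pad meets the cup's underside after about 2 mm. A friction ring holds the rod at any height, also with the cup on it. Pushing takes about 10 N, and up to about 15 N over the first 12 mm, where two spring plungers in the nest grip the cup
- stand: Grey stand, heavy, does not move. Origin on the rod axis at bench height; x points from the open front back to the column (at most 0.4 rad from the robot's x), z up. Column 56 mm wide, its face 58 mm behind the rod axis; base plate 10 mm high, to 54 mm in front of the axis, 52 mm to each side
- stand_mouth (a point): Centre of the nest's mouth, in the level top face of the stand's round head, 274 mm above the bench, on the rod axis. Mouth 53 mm across, head 68 mm across; a plunger sticks out 9 mm on its left and right, 23 mm below the face. Head from below: bush 26 mm across from 182 mm above the bench, 48 mm across from 186 mm, 68 mm from 238 mm up
- cup_mid (a point): Centre of the stuck blue cup, 37 mm above its foot and below its rim; z is its axis, up. Height 74 mm; outside tapers from 34 mm at the foot to 50 mm at 44 mm up, then a straight band 50 mm across, 30 mm high, to the rim: grip across it. 0.14 kg. At first its rim lies about 3 mm below the nest's face; with the rod fully up about 37 mm stand out
- stack_mouth (a point): Centre of the rim of the spare cup, 80 mm above the bench; same shape and colour as the stuck one, standing in a dark steel foot 86 mm across, 22 mm high, loose, 0.8 kg together. Mouth 43 mm wide, tapering to 34 mm at 25 mm depth. The tapers meet when the upper cup's foot is 25 mm below this point, its cup_mid then 12 mm above it
- coupling_mid (a point): Centre of a chrome coupling standing on the bench, 33 mm across, 46 mm high; to be left alone
- adapter_a_mid (a point): Centre of a black adapter box, 44 x 91 x 26 mm, lying on the bench; to be left alone
- adapter_b_mid (a point): Centre of a second black adapter box, 44 x 91 x 26 mm, lying on the bench; to be left alone
There are look-alikes about, which are no part of the job. Leave any pink look-alike of the part that bears cup_mid alone.

How it is judged:
By the outcome, as a careful person would: the job done as asked, in the order asked, and still so for the second after the job is handed in, with the robot touching nothing.
It also fails if it takes over 61 s, if anything falls off the work surface, if the arm or the gripper's body presses on something with over 40 N, if the wrist force passes 120 N, or if a joint passes its speed limit or range.

## Working session

There is one attempt and no reset: what is moved stays moved. The work goes in short steps, Python scripts to look and compute and a tool call to move; the robot and the scene stay as the last step left them, time stands still between calls to the robot, and variables do not carry over. Pictures are saved under pics/ and viewed, and the job is handed in when it is done.

Besides the shell and the picture viewer there is one more tool, called after "Request:" as name(argument=value, ...) on one line, values as JSON. drive_tool: Moves the arm, as the interface text tells. Its arguments: {"type":"object","properties":{"series":{"type":"array","items":{"type":"array","items":{"type":"array","items":{"type":"number"}}}}},"required":["series"]}

```bash
ls; mkdir -p pics; cat > h.py <<'E'
import numpy as np,cv2,pickle
from bench import robot
from scipy.spatial.transform import Rotation as Rn
def snap(name,tag):
    s=robot.snapshot(name); pickle.dump(s,open(f'{tag}.pkl','wb')); cv2.imwrite(f'pics/{tag}.png',s['img']); return s
def load(tag): return pickle.load(open(f'{tag}.pkl','rb'))
def cloud(s):
    # pinhole only
    f=240/np.tan(np.radians(s['vertical_fov'])/2)
    v,u=np.mgrid[0:480,0:640]; d=s['depth']
    p=np.stack([(u-s['cx'])/f*d,(v-s['cy'])/f*d,d],-1)
    R=cv2.Rodrigues(np.array(s['rvec'],float))[0]
    P=(p-np.array(s['tvec']).reshape(3))@R
    P[d==0]=np.nan
    return P
E
python3 - <<'E'
from h import *
o=robot.get_obs(); print(o)
for n in ['scene','side','wrist']:
    s=snap(n,n+'0'); print(n,s['vertical_fov'],s['cx'],s['cy'],s['rvec'],s['tvec'])
E
```

```text
pics
{'time': 0.0, 'joint_positions': array([ 1.00292524e+00,  8.79208508e-02,  1.37224563e+00, -1.44012753e-05,
        1.68360393e+00, -1.03094623e-01]), 'qvel': array([-2.64374618e-04,  1.86684899e-04, -6.04521756e-04,  3.41529532e-05,
        2.25383621e-04, -1.37203412e-03]), 'joint_torque': array([-4.67530608e-04, -3.40190864e+01, -3.02424145e+01,  7.15427916e-02,
        3.32187396e-02, -1.74462739e-04]), 'tool_pos': array([0.24622955, 0.49118516, 0.20432723]), 'ee_rot': array([-3.13942499e+00, -2.09880098e-04,  2.67681436e+00]), 'wrist_force': array([-0.63720021, -0.6339323 ,  0.36005067]), 'wrist_torque': array([-0.02611614, -0.01206501,  0.00180771]), 'width': 0.09410718890822446}
scene 47.0232686834466 318.68035404180046 244.5358130325476 [ 2.04423465 -0.86457033  0.41895219] [-0.27864508  0.40842946  0.74546036]
side 45.31934782031218 319.27777009418753 235.1015259355857 [ 0.01042009  2.64083077 -1.67830033] [0.50554814 0.12964873 1.16901315]
wrist 65.70646984690485 313.084698346868 233.6450014396894 [-2.48426376 -1.53338127 -0.18989432] [-0.54734729 -0.02610885  0.39181368]
```

View pics/scene0.png

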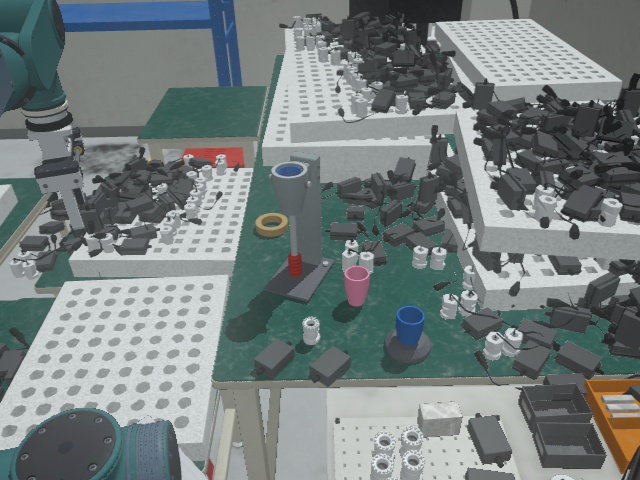

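View pics/side0.png

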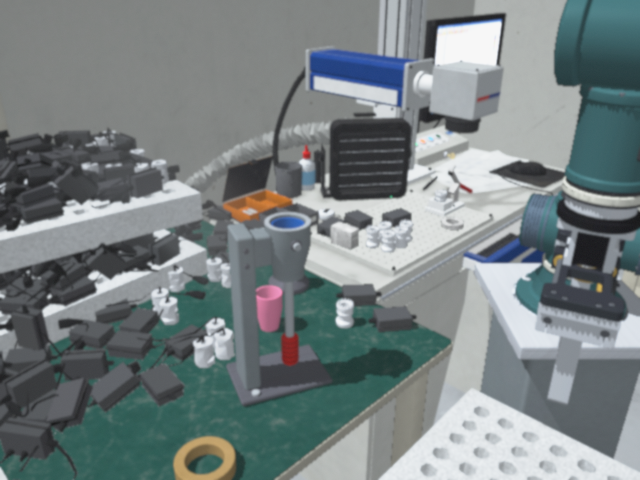

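View pics/wrist0.png

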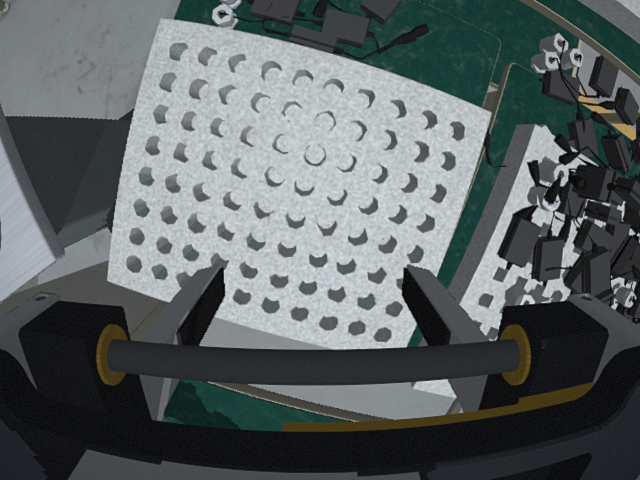

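The scene picture shows the stand's mouth at (288,170) with the blue cup in it, the red handle at (295,264), and the blue spare cup in its dark foot at (409,325). The pink look-alike is at (356,285), the coupling at (311,330) and the adapters at (274,358) and (330,365). In the side picture the mouth is at (288,222) and the handle at (290,349).

```bash
python3 - <<'E'
from h import *
from scipy.optimize import least_squares
for t in ['scene0','side0']:
    s=load(t);P=cloud(s);hsv=cv2.cvtColor(s['img'],cv2.COLOR_BGR2HSV);H,S,V=[hsv[...,i].astype(int) for i in range(3)]
    ok=np.isfinite(P[...,2])
    w=(P[...,0]>0.1)&(P[...,0]<0.9)&(abs(P[...,1])<0.6)
    def rep(n,m):
        m=m&ok&w; q=P[m]; 
        if len(q)==0: print(t,n,'none');return q
        print(t,n,len(q),'med',np.median(q,0).round(4),'p2',np.percentile(q,2,axis=0).round(4),'p98',np.percentile(q,98,axis=0).round(4)); return q
    def cyl(q,r):
        f=lambda c:np.hypot(q[:,0]-c[0],q[:,1]-c[1])-r
        R=least_squares(f,np.median(q[:,:2],0)+0.01*np.sign([1,0]),loss='soft_l1',f_scale=.001); print('   cyl',R.x.round(4),np.median(abs(R.fun)).round(4))
    red=(S>150)&((H<8)|(H>172))&(V>60)
    q=rep('red',red&(P[...,2]>.04)&(P[...,2]<.11)); 
    if len(q): cyl(q,.014)
    blue=(S>130)&(H>100)&(H<125)&(V>50)
    q=rep('cupstuck',blue&(P[...,2]>.2)&(P[...,2]<.3))
    q=rep('spare',blue&(P[...,2]>.02)&(P[...,2]<.1)); 
    if len(q):
        cyl(q[(q[:,2]>.05)&(q[:,2]<.078)],.025)
    rep('greentop',(H>70)&(H<95)&(S>100)&(abs(P[...,2])<.03))
    g=(S<60)&(P[...,2]>.19)&(P[...,2]<.30)
    q=rep('head',g)
    if len(q):
        a=q[abs(q[:,2]-.274)<.003]; print('  top ring?',len(a),np.median(a,0))
E
```

```text
scene0 red 174 med [0.5497 0.2212 0.0612] p2 [0.5428 0.2161 0.0409] p98 [0.5638 0.2354 0.0767]
   cyl [0.5578 0.2316] 0.0012
scene0 cupstuck 52 med [0.5593 0.2485 0.269 ] p2 [0.5408 0.2171 0.2595] p98 [0.5812 0.2546 0.2712]
scene0 spare 929 med [ 0.562  -0.0637  0.0638] p2 [ 0.5454 -0.0844  0.0262] p98 [ 0.5922 -0.0387  0.0813]
   cyl [ 0.5687 -0.0608] 0.0026
scene0 greentop 10904 med [ 6.641e-01  5.010e-02 -2.000e-04] p2 [ 0.4243 -0.3671 -0.0031] p98 [0.8652 0.3547 0.0029]
scene0 head 9013 med [ 0.8238 -0.0923  0.2172] p2 [ 0.2175 -0.4583  0.1916] p98 [0.8981 0.4431 0.2745]
  top ring? 416 [0.56633994 0.24087447 0.27311129]
side0 red 297 med [0.5557 0.244  0.0612] p2 [0.5459 0.2349 0.0412] p98 [0.5671 0.2479 0.0761]
   cyl [0.5559 0.2568] 0.0026
side0 cupstuck 258 med [0.5552 0.2139 0.2664] p2 [ 0.2872 -0.5347  0.2578] p98 [0.578  0.2272 0.2961]
side0 spare none
side0 greentop 25712 med [ 0.6335  0.3247 -0.0008] p2 [ 0.3294 -0.0108 -0.003 ] p98 [0.8689 0.4432 0.0015]
side0 head 12875 med [ 0.5601 -0.0212  0.2365] p2 [ 0.1335 -0.5655  0.1924] p98 [0.8945 0.5477 0.2946]
  top ring? 847 [0.54633033 0.24553207 0.27330622]
```

```bash
python3 - <<'E'
from h import *
a=load('scene0')['img'];b=load('side0')['img']
A=cv2.resize(a[150:390,230:450],None,fx=2.4,fy=2.4,interpolation=cv2.INTER_CUBIC)
B=cv2.resize(b[200:400,210:310],None,fx=2.4,fy=2.4,interpolation=cv2.INTER_CUBIC)
C=np.zeros((max(A.shape[0],B.shape[0]),A.shape[1]+B.shape[1],3),np.uint8);C[:A.shape[0],:A.shape[1]]=A;C[:B.shape[0],A.shape[1]:]=B
print(C.shape);cv2.imwrite('pics/crop0.png',C)
E
```

```text
(576, 768, 3)
```

View pics/crop0.png

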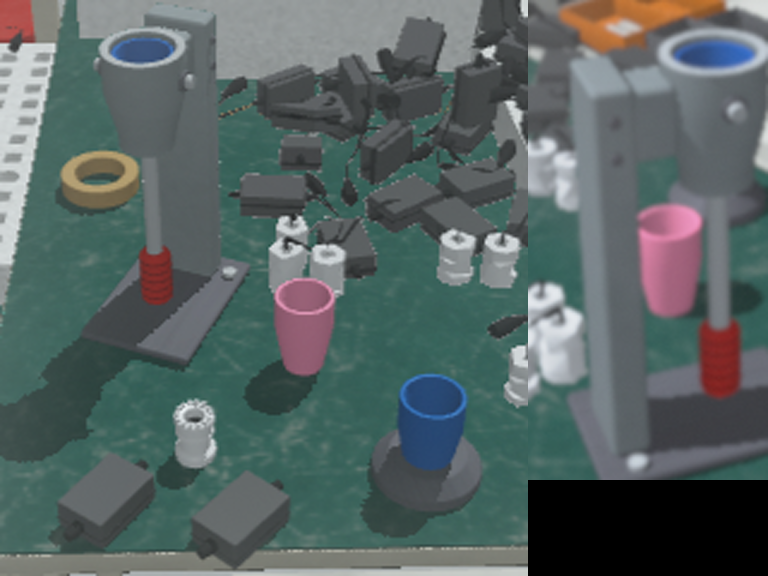

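The crop confirms it: the stuck cup is the blue one in the stand's head, and the spare is the blue one in the round dark foot. The pink cup stands free between them. Next I refine the axis and the stand's yaw.

```bash
python3 - <<'E'
from h import *
from scipy.optimize import least_squares
for t in ['scene0','side0']:
    s=load(t);P=cloud(s);hsv=cv2.cvtColor(s['img'],cv2.COLOR_BGR2HSV);H,S,V=[hsv[...,i].astype(int) for i in range(3)]
    near=np.hypot(P[...,0]-.56,P[...,1]-.235)
    m=(abs(P[...,2]-.2735)<.003)&(near<.045); q=P[m]
    # ring: fit annulus 26.5-34
    def f(c):
        r=np.hypot(q[:,0]-c[0],q[:,1]-c[1]); return np.maximum(r-.034,0)+np.maximum(.0265-r,0)
    R=least_squares(f,[.56,.235]);print(t,'ring',len(q),R.x.round(4),q[:,2].mean().round(4), q.min(0).round(4),q.max(0).round(4))
    m=(P[...,2]>.242)&(P[...,2]<.268)&(near<.045)&(S<90); q=P[m]
    R=least_squares(lambda c:np.hypot(q[:,0]-c[0],q[:,1]-c[1])-.034,[.56,.235],loss='soft_l1',f_scale=.001);print(t,'headcyl',len(q),R.x.round(4),np.median(abs(R.fun)))
    m=(P[...,2]>.19)&(P[...,2]<.234)&(near<.028)&(S<90); q=P[m]
    R=least_squares(lambda c:np.hypot(q[:,0]-c[0],q[:,1]-c[1])-.024,[.56,.235],loss='soft_l1',f_scale=.001);print(t,'bodycyl',len(q),R.x.round(4),np.median(abs(R.fun)))
    m=(S>130)&((H<8)|(H>172))&(near<.03)&(P[...,2]<.09); q=P[m]
    R=least_squares(lambda c:np.hypot(q[:,0]-c[0],q[:,1]-c[1])-.014,[.56,.235],loss='soft_l1',f_scale=.001);print(t,'red',len(q),R.x.round(4),np.median(abs(R.fun)),q[:,2].min(),q[:,2].max())
    m=(P[...,2]>.08)&(P[...,2]<.28)&(near>.045)&(near<.15)&(S<60)&(P[...,0]>.58)&(P[...,1]<.31)&(P[...,1]>.17)
    q=P[m]; print('col',len(q),np.percentile(q,[2,50,98],axis=0).round(3))
    # base plate
    m=(abs(P[...,2]-.010)<.003)&(near<.2); mm=m.astype(np.uint8)
    q=P[m&(S<80)]; print('base',cv2.minAreaRect((q[:,:2]*1000).astype(np.float32)),len(q), np.degrees(0))
    # top of column rect
    zz=P[m][:,2]
    m=(P[...,2]>.28)&(P[...,2]<.34)&(near<.15)&(S<80)&(P[...,0]>.58); q=P[m]; 
    if len(q): print('coltop',len(q),np.percentile(q,[2,50,98],axis=0).round(3)); 
    if t=='scene0':
        m=(abs(P[...,2]-.08)<.003)&(np.hypot(P[...,0]-.57,P[...,1]+.06)<.04); q=P[m]
        R=least_squares(lambda c:np.maximum(np.hypot(q[:,0]-c[0],q[:,1]-c[1])-.025,0)+np.maximum(.0215-np.hypot(q[:,0]-c[0],q[:,1]-c[1]),0),[.57,-.06]);print('sparerim',len(q),R.x.round(4),q.min(0),q.max(0))
        m=(abs(P[...,2]-.022)<.003)&(np.hypot(P[...,0]-.57,P[...,1]+.06)<.06); q=P[m]
        R=least_squares(lambda c:np.maximum(np.hypot(q[:,0]-c[0],q[:,1]-c[1])-.043,0)+np.maximum(.02-np.hypot(q[:,0]-c[0],q[:,1]-c[1]),0),[.57,-.06]);print('foot',len(q),R.x.round(4),q.min(0),q.max(0))
        pk=(S>80)&(H>150)&(H<172)&(P[...,2]>.05)&(P[...,2]<.12); q=P[pk]; print('pink',np.median(q,0),np.percentile(q,[2,98],axis=0).round(3))
        for n,(u,v) in dict(coup=(311,325),a=(274,355),b=(330,362)).items(): print(n,P[v,u].round(3))
    # column faces normals
    import numpy.linalg as la
E
```

```text
scene0 ring 288 [0.5559 0.2301] 0.2734 [0.522  0.1955 0.2706] [0.5908 0.2656 0.2761]
scene0 headcyl 479 [0.5573 0.2311] 0.001033985096651313
scene0 bodycyl 72 [0.5577 0.2322] 0.0005270695316333725
scene0 red 257 [0.5577 0.2316] 0.001032933105408444 0.025266555231028217 0.07878780646773004
col 1594 [[0.604 0.227 0.083]
 [0.618 0.237 0.17 ]
 [0.64  0.273 0.272]]
base ((607.1143188476562, 190.3288116455078), (383.06634521484375, 265.4270324707031), 50.68782043457031) 1608 0.0
sparerim 163 [ 0.5696 -0.0601] [ 0.54501793 -0.08459515  0.07700598] [ 0.59641009 -0.03564468  0.08261592]
foot 346 [ 0.5722 -0.0574] [ 0.53448374 -0.09438414  0.01900752] [ 0.60045937 -0.02778257  0.02491061]
pink [0.59901338 0.09279592 0.06383637] [[0.575 0.071 0.051]
 [0.622 0.116 0.075]]
coup [0.463 0.087 0.032]
a [0.367 0.084 0.027]
b [ 0.424 -0.     0.027]
side0 ring 427 [0.5567 0.2337] 0.2731 [0.5239 0.198  0.2705] [0.5905 0.2687 0.2757]
side0 headcyl 956 [0.5585 0.2337] 0.002137915648732183
side0 bodycyl 536 [0.5578 0.2351] 0.0017203490359710746
side0 red 426 [0.5567 0.2319] 0.0009464388776647403 0.0247076750598191 0.07797207968588733
col 3304 [[0.596 0.242 0.086]
 [0.618 0.282 0.201]
 [0.642 0.289 0.272]]
base ((573.8027954101562, 201.2857666015625), (370.1611022949219, 212.97659301757812), 7.5868988037109375) 3110 0.0
```

```bash
python3 - <<'E'
from h import *
c=np.array([.557,.232])
for t in ['scene0','side0']:
    s=load(t);P=cloud(s);hsv=cv2.cvtColor(s['img'],cv2.COLOR_BGR2HSV);S=hsv[...,1].astype(int)
    rel=P[...,:2]-c
    n=np.zeros_like(P)
    du=np.roll(P,-2,1)-np.roll(P,2,1);dv=np.roll(P,-2,0)-np.roll(P,2,0)
    n=np.cross(du,dv);n/=np.linalg.norm(n,axis=-1,keepdims=True)
    m=(P[...,2]>.03)&(P[...,2]<.17)&(np.hypot(rel[...,0],rel[...,1])<.14)&(np.hypot(rel[...,0],rel[...,1])>.03)&(rel[...,0]>.02)&(abs(rel[...,1])<.1)&(S<90)&(abs(n[...,2])<.2)
    a=np.degrees(np.arctan2(n[m][:,1],n[m][:,0]))%90
    h,e=np.histogram(a,bins=18,range=(0,90));print(t,h)
    k=h.argmax();print(np.median(a[(a>=e[k]-5)&(a<e[k+1]+5)]))
    q=P[m];best=None
    for y in np.radians(np.arange(-24,25,1)):
        R=np.array([[np.cos(y),np.sin(y)],[-np.sin(y),np.cos(y)]]);r=(q[:,:2]-c)@R.T
        sc=sum((abs(r[:,0]-.058)<.0025)&(abs(r[:,1])<.03))+sum((np.abs(np.abs(r[:,1])-.028)<.0025)&(r[:,0]>.055)&(r[:,0]<.12))
        if best is None or sc>best[0]: best=(sc,np.degrees(y),len(q))
    print(best)
E
```

```text
scene0 [ 58  66  93 109  95  61  66 130 112  36  24  13   7   7   7  11  15  30]
38.85441455311542
(np.int64(847), np.float64(21.0), 940)
side0 [167 137 114 122 323 151 116  83  47  38  28  16  11  12  20  26  28  65]
22.37974254524493
(np.int64(857), np.float64(21.0), 1504)
```

```bash
cat >> h.py <<'E'
def pose():
    o=robot.get_obs(); return Rn.from_euler('xyz',o['ee_rot']),np.array(o['tool_pos']),o
def target(phi,theta,grasp,sgn):
    """phi azimuth, theta declination(deg); jaws horizontal; returns R, TCP"""
    p,t=np.radians(phi),np.radians(theta)
    z=np.array([np.cos(t)*np.cos(p),np.cos(t)*np.sin(p),-np.sin(t)])
    y=sgn*np.array([-np.sin(p),np.cos(p),0]);x=np.cross(y,z)
    return Rn.from_matrix(np.stack([x,y,z],1)), np.array(grasp)+.019*z
def rel(Rt,pt):
    R,p,o=pose(); return np.r_[(R.inv()*Rt).as_rotvec().round(3),(R.inv().apply(pt-p)*100).round(2)]
def st():
    R,p,o=pose(); print('t',round(o['time'],2),'tcp',p.round(4),'rot',np.round(o['ee_rot'],3),'F',np.round(o['wrist_force'],1),'T',np.round(o['wrist_torque'],2),'w',round(o['width'],4),'q',np.round(o['joint_positions'],3))
E
python3 - <<'E'
from h import *
s=load('wrist0');Rc=cv2.Rodrigues(np.array(s['rvec'],float))[0];c=-Rc.T@np.array(s['tvec']).reshape(3)
R,p,o=pose();print('cam in tool',R.inv().apply(c-p).round(3),'cam axis in tool',R.inv().apply(Rc[2]).round(3))
for sg in (1,-1):
  for th in (90,45):
    Rt,pt=target(22,th,[.557,.232,.05],sg);print(sg,th,rel(Rt,pt),Rt.as_matrix()[:,0].round(2),pt.round(3))
st()
E
```

```text
cam in tool [ 0.072 -0.001 -0.18 ] cam axis in tool [-0.249 -0.002  0.968]
1 90 [-1.000e-03 -1.000e-03 -8.490e-01 -3.940e+01 -9.220e+00  1.737e+01] [-0.93 -0.37 -0.  ] [0.557 0.232 0.031]
1 45 [ -0.334  -0.738  -0.803 -40.29   -8.22   16.81 ] [-0.66 -0.26 -0.71] [0.569 0.237 0.037]
-1 90 [-1.000e-03  2.000e-03  2.293e+00 -3.940e+01 -9.220e+00  1.737e+01] [0.93 0.37 0.  ] [0.557 0.232 0.031]
-1 45 [ -0.891   0.404   2.149 -40.29   -8.22   16.81 ] [0.66 0.26 0.71] [0.569 0.237 0.037]
t 0.15 tcp [0.2463 0.4913 0.2046] rot [-3.14  -0.     2.677] F [ 0.1  0.1 -0.2] T [-0.02 -0.01  0.02] w 0.0937 q [ 1.003  0.088  1.372  0.     1.684 -0.103]
```

```bash
python3 - <<'E'
from h import *
g={}
for t in ['scene0','side0']:
    P=cloud(load(t)).reshape(-1,3);P=P[np.isfinite(P[:,2])&(P[:,2]<.6)]
    for x,y,z in P:
        k=(int(np.floor(x/.05)),int(np.floor(y/.05)))
        g.setdefault(k,[]).append(z)
print('y:     ',[f'{j*.05:.2f}' for j in range(12,-6,-1)])
for i in range(0,16):
    print(f'{i*.05:.2f}',' '.join(f'{np.percentile(g[(i,j)],98)*1000:5.0f}' if (i,j) in g and len(g[(i,j)])>3 else '    .' for j in range(12,-6,-1)))
E
```

```text
y:      ['0.60', '0.55', '0.50', '0.45', '0.40', '0.35', '0.30', '0.25', '0.20', '0.15', '0.10', '0.05', '0.00', '-0.05', '-0.10', '-0.15', '-0.20', '-0.25']
0.00  -148  -124  -115  -116  -115  -114  -115  -116     .     1   -64   221   225   225   221     2     0     .
0.05  -118  -115  -116  -116  -115  -115  -116  -115  -115   547     1    14   220   221   206     2     0   -31
0.10  -115  -115  -116  -116  -116  -115  -115   571   583   572     2     2    12   195     1     2     0   -34
0.15  -115  -116  -115   343   345   -32   575   573  -114  -115    -3    -2    -2    -6    -1    -1     .    13
0.20  -115   344   482   587   390   585   577  -115  -116  -115  -115     .     .     .     .     .    18    21
0.25  -115   345   581   586   591   578  -115  -115  -115     1     2     .     .     .     .    21    22    65
0.30  -115   345   575   585  -115  -115  -115  -115     1     1    20    27     .     .    22    22    66    67
0.35  -115  -115  -115  -116  -115  -115  -115     1     2     2    27    28    26    24    19    22    66    66
0.40  -115  -115  -116  -115  -116  -1
[... 165 characters left out ...]
   7     9    53    67
0.50   -95   -96  -104  -114     2     2     2   274   274   263     2     2     2    23    78     7     9    20
0.55   -95   -95   -96     2     2     2     4   273   274   272    73    74     3    81    80     9     7     9
0.60   -95   -95     1    21    21    11    10   272   271     8    74    74     2    18    15     3    42    12
0.65   -95     2     3    21    21    20     1     2    42    49    51     3     3    35    48    28    47    44
0.70     2     3     3     2    18     1    25    27    48    43    41     2     8    15   194    54    29    41
0.75   118   112     3  -746     1     1    39    47    27    28     3    44    42   196   199   198   188    52
```

```bash
python3 - <<'E'
from h import *
Rt,pt=target(22,45,[.557,.232,.05],1)
d=Rt.as_matrix()[:,2]
r=rel(Rt,pt-.14*d);print(r, (pt-.14*d).round(3))
for k in (.2,.4,.6,.8): print((r*k).round(3).tolist())
E
```

```text
[ -0.334  -0.738  -0.803 -33.74  -15.66    6.92 ] [0.478 0.2   0.136]
[-0.067, -0.148, -0.161, -6.748, -3.132, 1.384]
[-0.134, -0.295, -0.321, -13.496, -6.264, 2.768]
[-0.2, -0.443, -0.482, -20.244, -9.396, 4.152]
[-0.267, -0.59, -0.642, -26.992, -12.528, 5.536]
```

Request:
drive_tool(series=[[[-0.017,-0.037,-0.04,-1.7,-0.8,0.35,100],[-0.04,-0.089,-0.096,-4.05,-1.9,0.83,100],[-0.067,-0.148,-0.161,-6.75,-3.13,1.38,100],[-0.1,-0.221,-0.241,-10.1,-4.7,2.08,100],[-0.134,-0.295,-0.321,-13.5,-6.26,2.77,100],[-0.167,-0.369,-0.402,-16.9,-7.8,3.46,100],[-0.2,-0.443,-0.482,-20.2,-9.4,4.15,100],[-0.234,-0.517,-0.562,-23.6,-11,4.84,100],[-0.267,-0.59,-0.642,-27,-12.5,5.54,100],[-0.3,-0.664,-0.723,-30.4,-14.1,6.23,100],[-0.324,-0.716,-0.779,-32.7,-15.2,6.71,100],[-0.334,-0.738,-0.803,-33.74,-15.66,6.92,100],[-0.334,-0.738,-0.803,-33.74,-15.66,6.92,100],[-0.334,-0.738,-0.803,-33.74,-15.66,6.92,100],[-0.334,-0.738,-0.803,-33.74,-15.66,6.92,100]]])

```text
time: 1.65
tool_pos: [0.4777, 0.2007, 0.1362]
ee_rot: [3.141, 0.786, -2.758]
wrist_force: [-0.1, 0.6, 0.0]
width: 0.0937
```

```bash
python3 - <<'E'
from h import *
st()
Rt,pt=target(22,45,[.557,.232,.05],1)
print(rel(Rt,pt))
snap('wrist','wrist1');snap('side','side1')
st()
E
```

```text
t 1.65 tcp [0.4777 0.2007 0.1362] rot [ 3.141  0.786 -2.758] F [-0.1  0.6  0. ] T [-0.03  0.32 -0.04] w 0.0937 q [ 0.199 -0.512  2.203  0.208  0.684 -1.864]
[ 0.    0.    0.    0.07 -0.07 14.03]
t 1.75 tcp [0.4776 0.2013 0.1364] rot [-3.141  0.786 -2.756] F [-0.2  0.3 -1.2] T [-0.11  0.31 -0.  ] w 0.0942 q [ 0.2   -0.512  2.203  0.208  0.684 -1.865]
```

View pics/wrist1.png

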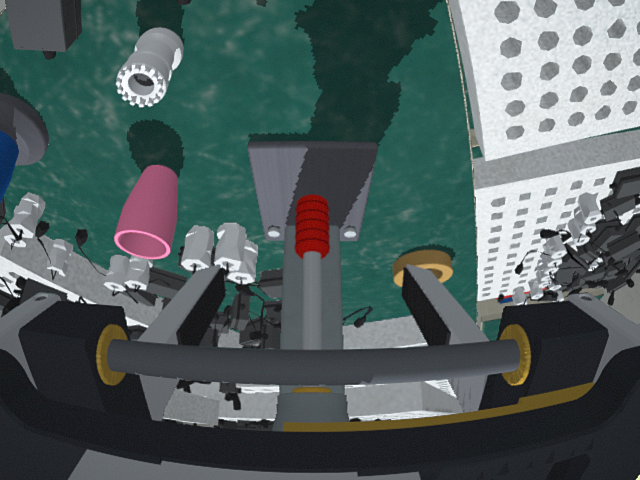

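View pics/side1.png

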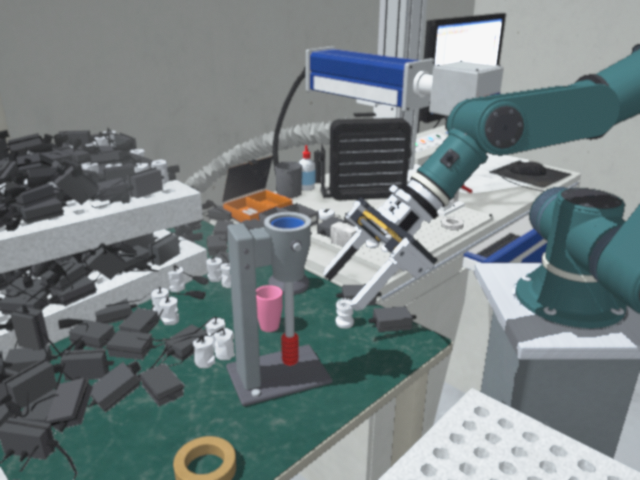

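The wrist picture shows the red handle at (312,226), midway between the fingers and level with the principal column 313. The side picture shows the gripper slanted in front of the stand. I go straight in.

Request:
drive_tool(series=[[[0,0,0,0,0,1,100],[0,0,0,0,0,2.5,100],[0,0,0,0,0,4,100],[0,0,0,0,0,5.5,100],[0,0,0,0,0,7,100],[0,0,0,0,0,8.5,100],[0,0,0,0,0,10,100],[0,0,0,0,0,11,100],[0,0,0,0,0,12,100],[0,0,0,0,0,13,100],[0,0,0,0,0,13.7,100],[0,0,0,0,0,14,100],[0,0,0,0,0,14,100],[0,0,0,0,0,14,100]]])

```text
time: 3.15
tool_pos: [0.5694, 0.2389, 0.0378]
ee_rot: [-3.141, 0.787, -2.755]
wrist_force: [-1.0, -0.1, -0.7]
width: 0.0941
```

```bash
python3 - <<'E'
from h import *
st()
Rt,pt=target(22,45,[.557,.232,.05],1)
print(rel(Rt,pt))
snap('wrist','wrist2');snap('side','side2')
cv2.imwrite('pics/c2.png',np.hstack([cv2.resize(load('side2')['img'][200:420,200:480],None,fx=1.4,fy=1.4),cv2.resize(load('wrist2')['img'][100:474,100:540],None,fx=.82,fy=.82)[:308]]))
E
```

```text
t 3.15 tcp [0.5694 0.2389 0.0378] rot [-3.141  0.787 -2.755] F [-1.  -0.1 -0.7] T [-0.04  0.3  -0.06] w 0.0941 q [ 0.251 -0.081  2.118  0.293  0.336 -1.945]
[ 0.001  0.001  0.002  0.14  -0.18   0.04 ]Traceback (most recent call last):
  File "<stdin>", line 6, in <module>
    return _nx.concatenate(arrs, 1, dtype=dtype, casting=casting)
           ~~~~~~~~~~~~~~~^^^^^^^^^^^^^^^^^^^^^^^^^^^^^^^^^^^^^^^
ValueError: all the input array dimensions except for the concatenation axis must match exactly, but along dimension 0, the array at index 0 has size 308 and the array at index 1 has size 307
```

View pics/side2.png

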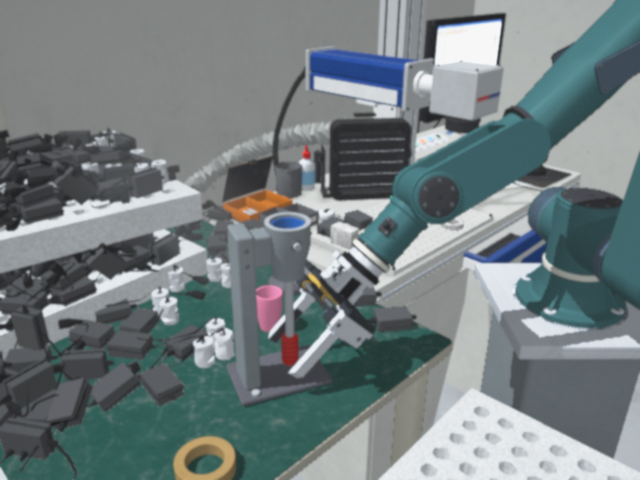

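View pics/wrist2.png

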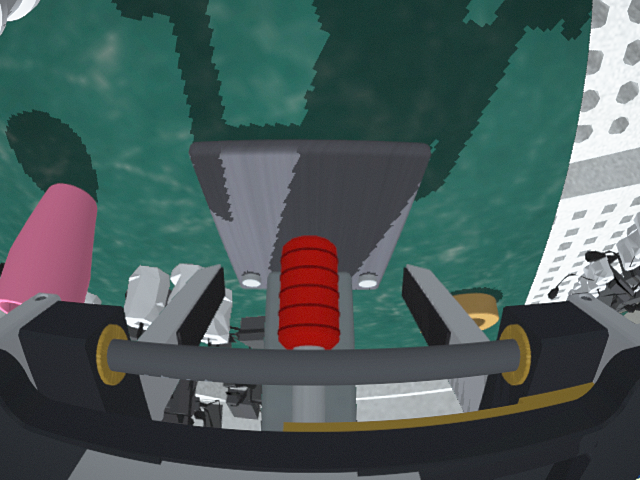

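The handle at (309,295) lies between the open fingers (inner faces at 222 and 404), about 2 mm left of their middle. I shift it and close.

Request:
drive_tool(series=[[[0,0,0,0.1,-0.2,0,100],[0,0,0,0.1,-0.2,0,100],[0,0,0,0.1,-0.2,0,10],[0,0,0,0.1,-0.2,0,10],[0,0,0,0.1,-0.2,0,10],[0,0,0,0.1,-0.2,0,10],[0,0,0,0.1,-0.2,0,10],[0,0,0,0.1,-0.2,0,10],[0,0,0,0.1,-0.2,0,10],[0,0,0,0.1,-0.2,0,10],[0,0,0,0.1,-0.2,0,10],[0,0,0,0.1,-0.2,0,10]]])

```text
time: 4.45
tool_pos: [0.5695, 0.2367, 0.0373]
ee_rot: [-3.142, 0.787, -2.756]
wrist_force: [-0.0, 1.7, -0.1]
width: 0.0279
```

```bash
python3 - <<'E'
from h import *
st()
R,p,o=pose(); print('up 1cm in tool',R.inv().apply([0,0,1]).round(4))
E
```

```text
t 4.45 tcp [0.5695 0.2367 0.0373] rot [-3.142  0.787 -2.756] F [-0.   1.7 -0.1] T [0.09 0.36 0.13] w 0.0279 q [ 0.245 -0.082  2.12   0.307  0.336 -1.961]
up 1cm in tool [-0.7082 -0.     -0.706 ]
```

Gripped at 27.9 mm, which matches the 28 mm handle. I push up 14 mm first.

Request:
drive_tool(series=[[[0,0,0,-0.14,0,-0.14,0],[0,0,0,-0.28,0,-0.28,0],[0,0,0,-0.42,0,-0.42,0],[0,0,0,-0.56,0,-0.56,0],[0,0,0,-0.7,0,-0.7,0],[0,0,0,-0.85,0,-0.85,0],[0,0,0,-0.99,0,-0.99,0],[0,0,0,-0.99,0,-0.99,0]]])

```text
time: 5.25
tool_pos: [0.5693, 0.2367, 0.0499]
ee_rot: [3.141, 0.785, -2.756]
wrist_force: [9.3, 5.9, -9.0]
width: 0.0274
```

```bash
python3 - <<'E'
from h import *
st()
s=snap('side','side3');P=cloud(s);hsv=cv2.cvtColor(s['img'],cv2.COLOR_BGR2HSV);H,S,V=[hsv[...,i].astype(int) for i in range(3)]
m=(S>130)&((H<8)|(H>172))&(np.hypot(P[...,0]-.557,P[...,1]-.232)<.03)&(P[...,2]<.15);print(P[m][:,2].min(),P[m][:,2].max())
cv2.imwrite('pics/c3.png',cv2.resize(s['img'][200:400,200:460],None,fx=2.5,fy=2.5,interpolation=cv2.INTER_CUBIC))
E
```

```text
t 5.25 tcp [0.5693 0.2367 0.0499] rot [ 3.141  0.785 -2.756] F [ 9.3  5.9 -9. ] T [0.12 0.12 0.14] w 0.0274 q [ 0.245 -0.105  2.109  0.278  0.371 -1.93 ]
0.05673310697402938 0.09031046387877759
```

View pics/c3.png

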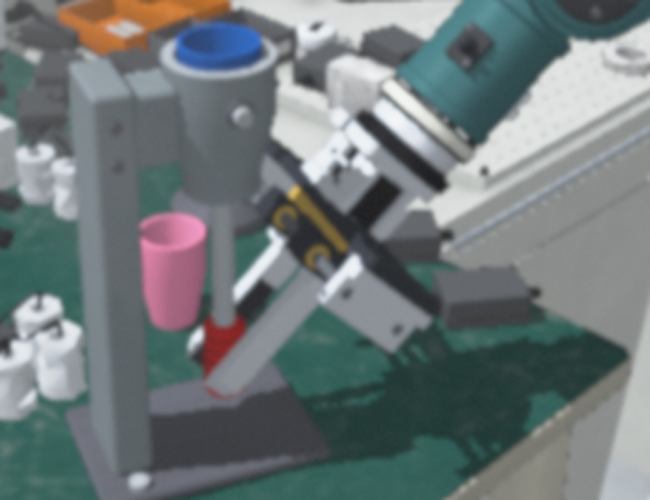

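The rod moves with the grip: the handle top went from 78 to 90 mm and the blue rim shows above the nest. The push force is 9 N. I carry on.

Request:
drive_tool(series=[[[0,0,0,-0.14,0,-0.14,0],[0,0,0,-0.28,0,-0.28,0],[0,0,0,-0.42,0,-0.42,0],[0,0,0,-0.56,0,-0.56,0],[0,0,0,-0.7,0,-0.7,0],[0,0,0,-0.85,0,-0.85,0],[0,0,0,-0.99,0,-0.99,0],[0,0,0,-1.13,0,-1.13,0],[0,0,0,-1.27,0,-1.27,0],[0,0,0,-1.41,0,-1.41,0],[0,0,0,-1.56,0,-1.56,0],[0,0,0,-1.7,0,-1.7,0],[0,0,0,-1.84,0,-1.84,0],[0,0,0,-1.98,0,-1.98,0],[0,0,0,-1.98,0,-1.98,0]]])

```text
time: 6.8
tool_pos: [0.5693, 0.2367, 0.0768]
ee_rot: [3.141, 0.784, -2.757]
wrist_force: [9.3, 4.4, -8.4]
width: 0.0276
```

```bash
python3 - <<'E'
from h import *
st()
s=snap('side','side4');P=cloud(s);hsv=cv2.cvtColor(s['img'],cv2.COLOR_BGR2HSV);H,S,V=[hsv[...,i].astype(int) for i in range(3)]
m=(S>130)&((H<8)|(H>172))&(np.hypot(P[...,0]-.557,P[...,1]-.232)<.03)&(P[...,2]<.15);print(P[m][:,2].min(),P[m][:,2].max())
m=(S>130)&(H>100)&(H<125)&(np.hypot(P[...,0]-.557,P[...,1]-.232)<.04)&(P[...,2]>.2);print('cup',P[m][:,2].min(),np.percentile(P[m][:,2],97))
cv2.imwrite('pics/c4.png',cv2.resize(s['img'][180:400,200:460],None,fx=2.5,fy=2.5,interpolation=cv2.INTER_CUBIC))
E
```

```text
t 6.8 tcp [0.5693 0.2367 0.0768] rot [ 3.141  0.784 -2.757] F [ 9.3  4.4 -8.4] T [0.16 0.03 0.14] w 0.0276 q [ 0.245 -0.149  2.083  0.235  0.44  -1.883]
0.08251572115981758 0.1167107820465025
cup 0.27499714392450364 0.3085132626440607
```

View pics/c4.png

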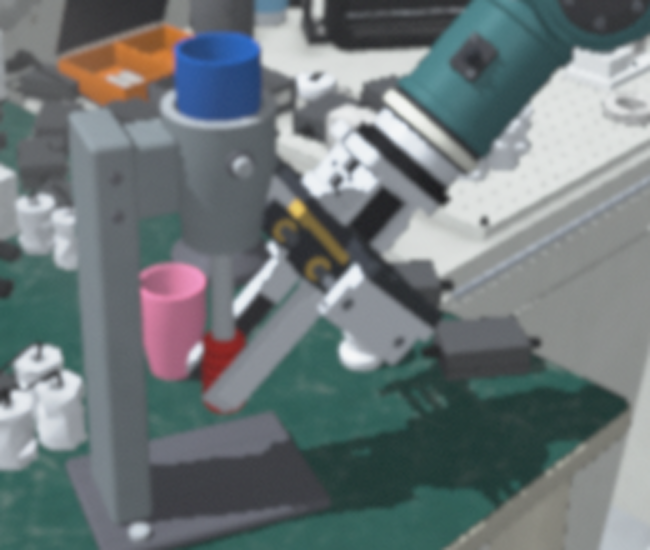

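Travel is about 39.5 mm. I push on gently to the stop.

Request:
drive_tool(series=[[[0,0,0,-0.14,0,-0.14,0],[0,0,0,-0.2,0,-0.2,0],[0,0,0,-0.26,0,-0.26,0],[0,0,0,-0.3,0,-0.3,0],[0,0,0,-0.3,0,-0.3,0]]])

```text
time: 7.35
tool_pos: [0.5692, 0.2367, 0.0788]
ee_rot: [3.14, 0.782, -2.757]
wrist_force: [16.2, 8.1, -14.6]
width: 0.0274
```

```bash
python3 - <<'E'
from h import *
st()
E
```

```text
t 7.35 tcp [0.5692 0.2367 0.0788] rot [ 3.14   0.782 -2.757] F [ 16.2   8.1 -14.6] T [ 0.24 -0.12  0.1 ] w 0.0274 q [ 0.245 -0.152  2.08   0.23   0.448 -1.878]
```

Request:
drive_tool(series=[[[0,0,0,-0.2,0,-0.2,0],[0,0,0,-0.3,0,-0.3,0],[0,0,0,-0.38,0,-0.38,0],[0,0,0,-0.38,0,-0.38,0]]])

```text
time: 7.75
tool_pos: [0.5685, 0.2364, 0.0791]
ee_rot: [3.139, 0.775, -2.759]
wrist_force: [29.4, 12.1, -26.5]
width: 0.0273
```

```bash
python3 - <<'E'
from h import *
st()
s=snap('side','side5');P=cloud(s);hsv=cv2.cvtColor(s['img'],cv2.COLOR_BGR2HSV);H,S,V=[hsv[...,i].astype(int) for i in range(3)]
m=(S>130)&((H<8)|(H>172))&(np.hypot(P[...,0]-.557,P[...,1]-.232)<.03)&(P[...,2]<.15);print(P[m][:,2].min(),P[m][:,2].max())
m=(S>130)&(H>100)&(H<125)&(np.hypot(P[...,0]-.557,P[...,1]-.232)<.04)&(P[...,2]>.2);print('cup',P[m][:,2].min(),np.percentile(P[m][:,2],97))
E
```

```text
t 7.75 tcp [0.5685 0.2364 0.0791] rot [ 3.139  0.775 -2.759] F [ 29.4  12.1 -26.5] T [ 0.29 -0.26  0.12] w 0.0273 q [ 0.245 -0.153  2.076  0.224  0.458 -1.871]
0.08312482165400994 0.11874013654672144
cup 0.27379597202864625 0.3103987612123919
```

The force climbed to 26 N with no further motion, so the rod is at its stop. The cup rim is at about 310 mm. I relax, open and retreat.

Request:
drive_tool(series=[[[0,0,0,0,0,0,0],[0,0,0,0,0,0,0],[0,0,0,0,0,0,100],[0,0,0,0,0,0,100],[0,0,0,0,0,0,100],[0,0,0,0,0,0,100],[0,0,0,0,0,0,100],[0,0,0,0,0,0,100],[0,0,0,0,0,0,100],[0,0,0,0,0,0,100]]])

```text
time: 8.8
tool_pos: [0.5684, 0.2363, 0.0791]
ee_rot: [3.139, 0.775, -2.759]
wrist_force: [0.2, -0.2, 0.2]
width: 0.0875
```

```bash
python3 - <<'E'
from h import *
st()
E
```

```text
t 8.8 tcp [0.5684 0.2363 0.0791] rot [ 3.139  0.775 -2.759] F [ 0.2 -0.2  0.2] T [-0.02  0.29 -0.03] w 0.0875 q [ 0.245 -0.153  2.076  0.224  0.458 -1.871]
```

Free, with no force on the tool. I retreat along the approach.

Request:
drive_tool(series=[[[0,0,0,0,0,-0.7,100],[0,0,0,0,0,-2,100],[0,0,0,0,0,-4,100],[0,0,0,0,0,-6,100],[0,0,0,0,0,-8,100],[0,0,0,0,0,-10,100],[0,0,0,0,0,-12,100],[0,0,0,0,0,-13.5,100],[0,0,0,0,0,-14,100],[0,0,0,0,0,-14,100]]])

```text
time: 9.8
tool_pos: [0.4777, 0.1993, 0.1803]
ee_rot: [3.139, 0.778, -2.759]
wrist_force: [0.3, 0.7, 0.6]
width: 0.094
```

```bash
python3 - <<'E'
from h import *
from scipy.optimize import least_squares
st()
for n in ['scene','side']:
    s=snap(n,n+'6');P=cloud(s);hsv=cv2.cvtColor(s['img'],cv2.COLOR_BGR2HSV);H,S,V=[hsv[...,i].astype(int) for i in range(3)]
    near=np.hypot(P[...,0]-.557,P[...,1]-.232)
    m=(S>130)&((H<8)|(H>172))&(near<.03)&(P[...,2]<.15);print(n,P[m][:,2].min(),P[m][:,2].max())
    b=(S>110)&(H>100)&(H<125)&(near<.04)&(P[...,2]>.2);print('cup',P[b][:,2].min(),np.percentile(P[b][:,2],97))
    q=P[b&(P[...,2]>.28)&(P[...,2]<.306)]
    # outer wall only: points on camera-facing side
    f=lambda c:np.hypot(q[:,0]-c[0],q[:,1]-c[1])-.025
    r=least_squares(f,[.557,.232],loss='soft_l1',f_scale=.001);print(r.x.round(4),np.median(abs(r.fun)).round(4))
    q=P[(abs(P[...,2]-.3105)<.0025)&(near<.04)]
    f=lambda c:np.maximum(np.hypot(q[:,0]-c[0],q[:,1]-c[1])-.025,0)+np.maximum(.0215-np.hypot(q[:,0]-c[0],q[:,1]-c[1]),0)
    r=least_squares(f,[.557,.232]);print('rim',len(q),r.x.round(4))
a=load('scene6')['img'];b=load('side6')['img']
cv2.imwrite('pics/c6.png',np.hstack([cv2.resize(a[130:350,200:380],(360,440)),cv2.resize(b[180:400,200:380],(360,440))]))
for th in (90,):
    Rt,pt=target(22,th,[.557,.232,.345],1); print(rel(Rt,pt),pt)
E
```

```text
t 9.8 tcp [0.4777 0.1993 0.1803] rot [ 3.139  0.778 -2.759] F [0.3 0.7 0.6] T [-0.07  0.35  0.07] w 0.094 q [ 0.194 -0.545  2.128  0.188  0.8   -1.838]
scene 0.06565654927482029 0.11016533566027102
cup 0.27120760938307586 0.3099847589817152
[0.5562 0.2307] 0.0018
rim 96 [0.5558 0.2305]
side 0.0678274537273493 0.11736967509800016
cup 0.2737685561704352 0.3093544159885405
[0.5569 0.2331] 0.0012
rim 129 [0.557  0.2334]
[ 2.000e-03  7.750e-01 -1.000e-03 -1.646e+01  8.000e-02 -4.530e+00] [0.557 0.232 0.326]
```

View pics/c6.png

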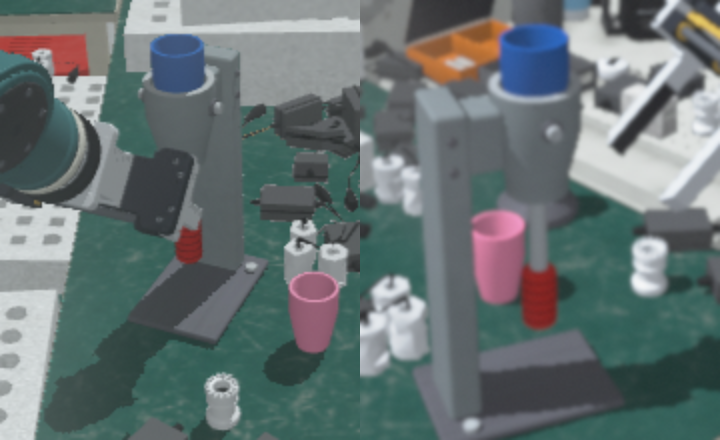

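Both pictures show the cup standing well out, rim at about 310 mm, and the rod staying up. Next I go up and over the cup, tool down.

```bash
python3 - <<'E'
from h import *
Rt,_=target(22,90,[0,0,0],1)
print(rel(Rt,np.array([.46,.193,.37])),rel(Rt,np.array([.557,.232,.345])))
E
```

```text
[ 2.000e-03  7.750e-01 -1.000e-03 -1.206e+01  1.100e-01 -1.499e+01] [ 2.000e-03  7.750e-01 -1.000e-03 -1.779e+01  9.000e-02 -5.890e+00]
```

Request:
drive_tool(series=[[[0,0.04,0,-0.6,0,-0.75,100],[0,0.116,0,-1.8,0,-2.25,100],[0,0.2,0,-3.1,0,-3.9,100],[0,0.31,0,-4.8,0.05,-6,100],[0,0.42,0,-6.5,0.05,-8.1,100],[0,0.53,0,-8.2,0.1,-10.2,100],[0,0.62,0,-9.6,0.1,-12,100],[0,0.7,0,-10.9,0.1,-13.5,100],[0.002,0.76,-0.001,-11.8,0.1,-14.7,100],[0.002,0.775,-0.001,-12.06,0.1,-15,100],[0.002,0.775,-0.001,-12.6,0.1,-14,100],[0.002,0.775,-0.001,-13.8,0.1,-12.2,100],[0.002,0.775,-0.001,-15,0.1,-10.4,100],[0.002,0.775,-0.001,-16.2,0.1,-8.4,100],[0.002,0.775,-0.001,-17.3,0.1,-6.7,100],[0.002,0.775,-0.001,-17.8,0.1,-5.9,100],[0.002,0.775,-0.001,-17.8,0.1,-5.9,100],[0.002,0.775,-0.001,-17.8,0.1,-5.9,100]]])

```text
time: 11.7
tool_pos: [0.5565, 0.232, 0.3448]
ee_rot: [3.141, -0.001, -2.757]
wrist_force: [-0.3, -0.2, 0.3]
width: 0.0937
```

```bash
python3 - <<'E'
from h import *
st()
snap('wrist','wrist7')
Rt,_=target(22,90,[0,0,0],1)
print(rel(Rt,np.array([.557,.232,.278])))
E
```

```text
t 11.7 tcp [0.5565 0.232  0.3448] rot [ 3.141e+00 -1.000e-03 -2.757e+00] F [-0.3 -0.2  0.3] T [ 0.01 -0.02  0.01] w 0.0937 q [ 0.301  0.229  0.935  0.     1.979 -1.654]
[ 0.    0.    0.   -0.05 -0.02  6.76]
```

View pics/wrist7.png

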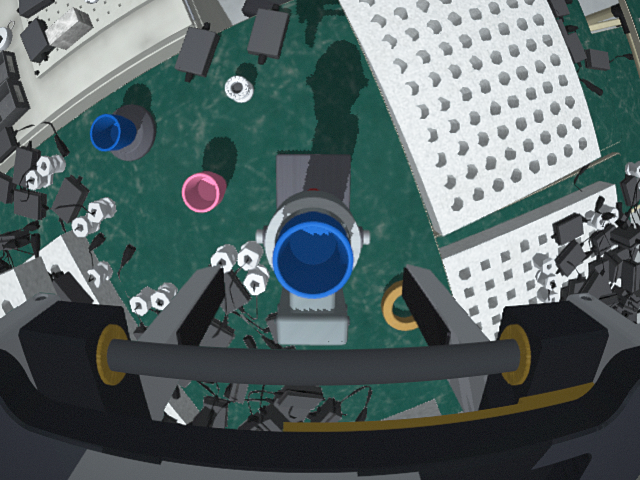

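The wrist picture shows the cup rim at (313,258), midway between the fingers, and the spare cup at (112,133). I check both against the fisheye model.

```bash
cat >> h.py <<'E'
def fproj(s,X):
    R=cv2.Rodrigues(np.array(s['rvec'],float))[0];p=np.atleast_2d(X)@R.T+np.array(s['tvec']).reshape(3)
    f=240/np.tan(np.radians(s['vertical_fov'])/2)
    rho=np.hypot(p[:,0],p[:,1]);th=np.arctan2(rho,p[:,2])
    return np.stack([s['cx']+f*th*p[:,0]/rho,s['cy']+f*th*p[:,1]/rho],1)
def fray(s,uv,z):
    R=cv2.Rodrigues(np.array(s['rvec'],float))[0];f=240/np.tan(np.radians(s['vertical_fov'])/2)
    d=np.atleast_2d(uv)-[s['cx'],s['cy']];r=np.hypot(d[:,0],d[:,1]);th=r/f
    v=np.c_[d/r[:,None]*np.sin(th)[:,None],np.cos(th)]@R; c=-R.T@np.array(s['tvec']).reshape(3)
    return c+v*((z-c[2])/v[:,2])[:,None]
def fdepthcloud(s):
    f=240/np.tan(np.radians(s['vertical_fov'])/2);v,u=np.mgrid[0:480,0:640];d=np.stack([u-s['cx'],v-s['cy']],-1)
    r=np.hypot(d[...,0],d[...,1])+1e-9;th=r/f;D=s['depth']
    p=np.stack([D*np.tan(th)*d[...,0]/r,D*np.tan(th)*d[...,1]/r,D],-1)
    R=cv2.Rodrigues(np.array(s['rvec'],float))[0];P=(p-np.array(s['tvec']).reshape(3))@R;P[D==0]=np.nan;return P
E
python3 - <<'E'
from h import *
from scipy.optimize import least_squares
s=load('wrist7')
a=np.linspace(0,2*np.pi,60)
P=fdepthcloud(s)
for n,c,zr in (('cup',(.557,.232),.311),('spare',(.5705,-.0585),.080)):
    near=np.hypot(P[...,0]-c[0],P[...,1]-c[1]); q=P[(abs(P[...,2]-zr)<.003)&(near<.04)]
    f=lambda c:np.maximum(np.hypot(q[:,0]-c[0],q[:,1]-c[1])-.025,0)+np.maximum(.0215-np.hypot(q[:,0]-c[0],q[:,1]-c[1]),0)
    r=least_squares(f,c);print(n,'rim',len(q),r.x.round(4),q[:,2].mean().round(4), q.min(0).round(3),q.max(0).round(3))
q=P[(abs(P[...,2]-.274)<.003)&(np.hypot(P[...,0]-.557,P[...,1]-.232)<.045)];
f=lambda c:np.maximum(np.hypot(q[:,0]-c[0],q[:,1]-c[1])-.034,0)+np.maximum(.0265-np.hypot(q[:,0]-c[0],q[:,1]-c[1]),0)
print('head',least_squares(f,[.557,.232]).x)
im=s['img'].copy()
for c,z,r in (((.557,.232),.311,.025),((.5705,-.0585),.080,.025)):
    for u,v in fproj(s,np.c_[c[0]+r*np.cos(a),c[1]+r*np.sin(a),a*0+z]): cv2.circle(im,(int(round(u)),int(round(v))),0,(0,255,255),-1)
cv2.imwrite('pics/c7.png',np.hstack([cv2.resize(im[90:180,70:170],None,fx=3.6,fy=3.6,interpolation=0),cv2.resize(im[200:308,255:375],None,fx=3,fy=3,interpolation=0)]))
E
```

```text
cup rim 1483 [0.5558 0.2303] 0.3101 [0.531 0.205 0.308] [0.581 0.255 0.312]
spare rim 347 [ 0.5694 -0.06  ] 0.0802 [ 0.544 -0.086  0.077] [ 0.594 -0.035  0.083]
head [0.55170398 0.22842781]
```

View pics/c7.png

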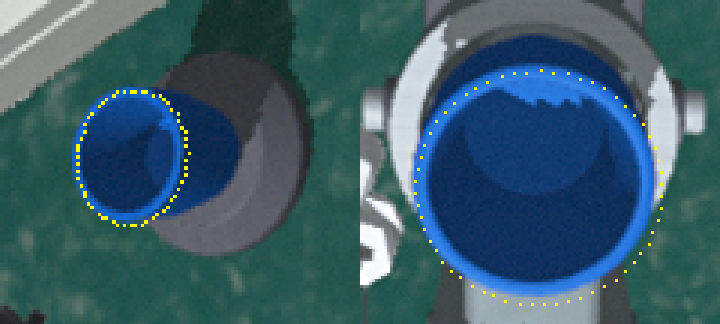

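The wrist and scene cameras agree: cup (0.5558, 0.2304), spare (0.5695, -0.0600). I centre on that and descend.

```bash
python3 - <<'E'
from h import *
Rt,_=target(22,90,[0,0,0],1)
print(rel(Rt,np.array([.5560,.2308,.278])))
E
```

```text
[ 0.    0.    0.    0.08 -0.09  6.76]
```

Request:
drive_tool(series=[[[0,0,0,0.08,-0.09,0.5,100],[0,0,0,0.08,-0.09,1.5,100],[0,0,0,0.08,-0.09,2.5,100],[0,0,0,0.08,-0.09,3.5,100],[0,0,0,0.08,-0.09,4.5,100],[0,0,0,0.08,-0.09,5.5,100],[0,0,0,0.08,-0.09,6.2,100],[0,0,0,0.08,-0.09,6.7,100],[0,0,0,0.08,-0.09,6.7,100],[0,0,0,0.08,-0.09,6.7,100]]])

```text
time: 12.75
tool_pos: [0.5561, 0.2309, 0.2789]
ee_rot: [3.142, 0.001, -2.757]
wrist_force: [-0.9, 1.1, -1.2]
width: 0.094
```

```bash
python3 - <<'E'
from h import *
st()
snap('wrist','wrist8')
E
```

```text
t 12.75 tcp [0.5561 0.2309 0.2789] rot [ 3.142e+00  1.000e-03 -2.757e+00] F [-0.9  1.1 -1.2] T [ 0.06  0.02 -0.03] w 0.094 q [ 0.299  0.204  1.095  0.     1.842 -1.656]
```

View pics/wrist8.png

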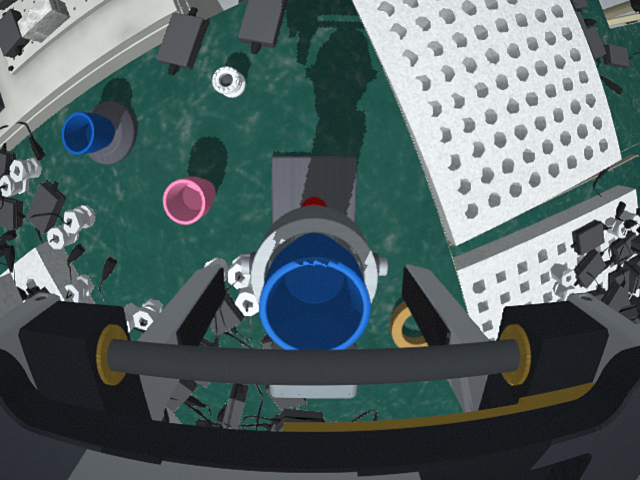

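The rim, at (315,304), sits centred between the fingers. I close.

Request:
drive_tool(series=[[[0,0,0,0,0,0,40],[0,0,0,0,0,0,40],[0,0,0,0,0,0,40],[0,0,0,0,0,0,40],[0,0,0,0,0,0,40],[0,0,0,0,0,0,40],[0,0,0,0,0,0,40],[0,0,0,0,0,0,40]]])

```text
time: 13.6
tool_pos: [0.5562, 0.2309, 0.2791]
ee_rot: [3.142, 0.001, -2.757]
wrist_force: [-0.2, 0.1, 0.8]
width: 0.049
```

```bash
python3 - <<'E'
from h import *
st()
E
```

```text
t 13.6 tcp [0.5562 0.2309 0.2791] rot [ 3.142e+00  1.000e-03 -2.757e+00] F [-0.2  0.1  0.8] T [0.08 0.09 0.02] w 0.049 q [ 0.299  0.203  1.095  0.     1.842 -1.656]
```

Request:
drive_tool(series=[[[0,0,0,0,0,-0.3,40],[0,0,0,0,0,-0.8,40],[0,0,0,0,0,-1.4,40],[0,0,0,0,0,-2,40],[0,0,0,0,0,-2.7,40],[0,0,0,0,0,-3.5,40],[0,0,0,0,0,-4.3,40],[0,0,0,0,0,-5.1,40],[0,0,0,0,0,-5.9,40],[0,0,0,0,0,-6.5,40],[0,0,0,0,0,-7,40],[0,0,0,0,0,-7,40],[0,0,0,0,0,-7,40]]])

```text
time: 14.9
tool_pos: [0.5562, 0.2309, 0.349]
ee_rot: [3.142, 0.001, -2.757]
wrist_force: [-0.9, 0.5, -1.1]
width: 0.049
```

```bash
python3 - <<'E'
from h import *
st()
s=snap('side','side9');snap('scene','scene9')
a=load('scene9')['img'];b=s['img']
cv2.imwrite('pics/c9.png',np.hstack([cv2.resize(a[60:280,200:380],(360,440)),cv2.resize(b[120:340,200:380],(360,440))]))
Rt,_=target(22,90,[0,0,0],1)
R,p,o=pose()
print(rel(R,p+np.array([.0137,-.2904,-.11])))
E
```

```text
t 14.9 tcp [0.5562 0.2309 0.349 ] rot [ 3.142e+00  1.000e-03 -2.757e+00] F [-0.9  0.5 -1.1] T [ 0.13 -0.06  0.01] w 0.049 q [ 0.299  0.227  0.928  0.     1.985 -1.656]
[  0.     0.     0.     9.62 -27.44  11.  ]
```

View pics/c9.png

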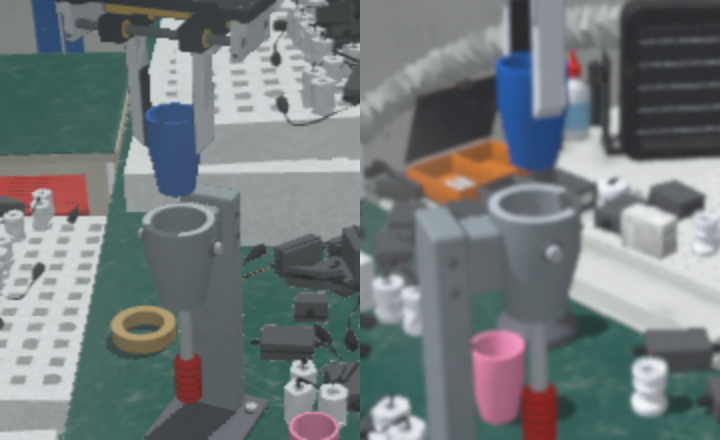

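The cup is clear of the nest, upright, and the rod is still up. I carry it over the spare cup.

Request:
drive_tool(series=[[[0,0,0,0.2,-0.6,0,40],[0,0,0,0.6,-1.8,0,40],[0,0,0,1.2,-3.4,0,40],[0,0,0,1.9,-5.4,0,40],[0,0,0,2.6,-7.4,0,40],[0,0,0,3.3,-9.4,0.5,40],[0,0,0,4,-11.4,1.5,40],[0,0,0,4.7,-13.4,3,40],[0,0,0,5.4,-15.4,4.5,40],[0,0,0,6.1,-17.4,6.3,40],[0,0,0,6.8,-19.4,8.1,40],[0,0,0,7.5,-21.4,10,40],[0,0,0,8.2,-23.4,12,40],[0,0,0,8.8,-25.2,14,40],[0,0,0,9.3,-26.6,16,40],[0,0,0,9.62,-27.44,17.5,40],[0,0,0,9.62,-27.44,18.5,40],[0,0,0,9.62,-27.44,18.9,40],[0,0,0,9.62,-27.44,18.9,40],[0,0,0,9.62,-27.44,18.9,40]]])

```text
time: 17.0
tool_pos: [0.5703, -0.059, 0.1606]
ee_rot: [-3.141, 0.002, -2.756]
wrist_force: [0.2, 0.5, -1.3]
width: 0.0488
```

```bash
python3 - <<'E'
from h import *
from scipy.optimize import least_squares
st()
for n in ('scene','wrist','side'): snap(n,n+'10')
for n in ('scene','wrist'):
    s=load(n+'10');P=cloud(s) if n=='scene' else fdepthcloud(s)
    hsv=cv2.cvtColor(s['img'],cv2.COLOR_BGR2HSV);H,S,V=[hsv[...,i].astype(int) for i in range(3)]
    blue=(S>110)&(H>98)&(H<125)
    near=np.hypot(P[...,0]-.57,P[...,1]+.06)
    for nm,lo,hi in (('held',.165,.19),('spare',.05,.077)):
        q=P[blue&(near<.04)&(P[...,2]>lo)&(P[...,2]<hi)]
        if len(q)<10: print(n,nm,len(q));continue
        c0=np.array(-cv2.Rodrigues(np.array(s['rvec'],float))[0].T@np.array(s['tvec']).reshape(3))[:2]
        r=least_squares(lambda c:np.hypot(q[:,0]-c[0],q[:,1]-c[1])-.025,[.57,-.06],loss='soft_l1',f_scale=.001);print(n,nm,len(q),r.x.round(4),np.median(abs(r.fun)).round(4))
    for nm,z in (('heldrim',.191),('sparerim',.08)):
        q=P[blue&(near<.045)&(abs(P[...,2]-z)<.003)]
        if len(q)<10: print(n,nm,len(q));continue
        f=lambda c:np.maximum(np.hypot(q[:,0]-c[0],q[:,1]-c[1])-.025,0)+np.maximum(.0215-np.hypot(q[:,0]-c[0],q[:,1]-c[1]),0)
        r=least_squares(f,[.57,-.06]);print(n,nm,len(q),r.x.round(4),q[:,2].mean().round(4),np.median(q,0).round(3))
a=load('scene10')['img'];b=load('wrist10')['img']
cv2.imwrite('pics/c10.png',np.hstack([cv2.resize(a[220:380,340:480],(420,480)),cv2.resize(b[100:430,180:440],(378,480))]))
E
```

```text
t 17.0 tcp [ 0.5703 -0.059   0.1606] rot [-3.141e+00  2.000e-03 -2.756e+00] F [ 0.2  0.5 -1.3] T [ 0.08  0.08 -0.03] w 0.0488 q [-0.202  0.15   1.39   0.     1.6   -2.158]
scene held 619 [ 0.5696 -0.0603] 0.0025
scene spare 555 [ 0.5686 -0.0608] 0.0027
scene heldrim 187 [ 0.5701 -0.0598] 0.1906 [ 0.568 -0.06   0.191]
scene sparerim 169 [ 0.5697 -0.0601] 0.0793 [ 0.569 -0.061  0.079]
wrist held 4774 [ 0.5652 -0.062 ] 0.0028
wrist spare 629 [ 0.57   -0.0604] 0.0041
wrist heldrim 2877 [ 0.5699 -0.0603] 0.1913 [ 0.567 -0.063  0.192]
wrist sparerim 643 [ 0.5698 -0.0605] 0.0801 [ 0.556 -0.069  0.08 ]
```

View pics/c10.png

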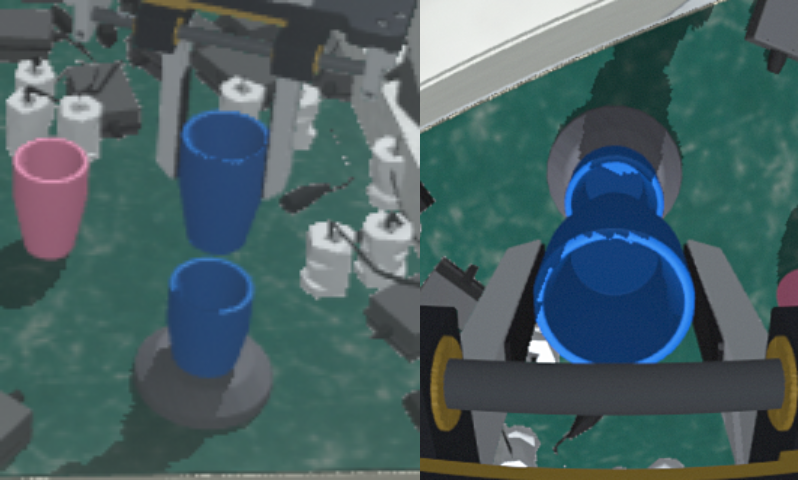

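The pictures show the held rim centred over the spare rim: 0.5699,-0.0603 against 0.5698,-0.0605 from the wrist camera. The held rim is at 191 mm and seated it should be at 129 mm, so it has 62 mm to go. I lower it 56 mm, then step.

Request:
drive_tool(series=[[[0,0,0,0,0,0.4,40],[0,0,0,0,0,1,40],[0,0,0,0,0,1.7,40],[0,0,0,0,0,2.4,40],[0,0,0,0,0,3,40],[0,0,0,0,0,3.6,40],[0,0,0,0,0,4.2,40],[0,0,0,0,0,4.7,40],[0,0,0,0,0,5.1,40],[0,0,0,0,0,5.4,40],[0,0,0,0,0,5.6,40],[0,0,0,0,0,5.6,40],[0,0,0,0,0,5.6,40],[0,0,0,0,0,5.6,40]]])

```text
time: 18.55
tool_pos: [0.5707, -0.0592, 0.105]
ee_rot: [-3.14, 0.002, -2.756]
wrist_force: [-0.3, -0.2, -1.1]
width: 0.0488
```

```bash
cat > m.py <<'E'
import sys
from h import *
from scipy.optimize import least_squares
tag,zr=sys.argv[1],float(sys.argv[2])
st()
for n in ('scene','wrist'): snap(n,n+tag)
for n in ('scene','wrist'):
    s=load(n+tag);P=cloud(s) if n=='scene' else fdepthcloud(s)
    hsv=cv2.cvtColor(s['img'],cv2.COLOR_BGR2HSV);H,S,V=[hsv[...,i].astype(int) for i in range(3)]
    blue=(S>110)&(H>98)&(H<125)
    near=np.hypot(P[...,0]-.57,P[...,1]+.06)
    for nm,z in (('heldrim',zr),('sparerim',.08)):
        q=P[blue&(near<.045)&(abs(P[...,2]-z)<.004)]
        if len(q)<10: print(n,nm,len(q));continue
        f=lambda c:np.maximum(np.hypot(q[:,0]-c[0],q[:,1]-c[1])-.025,0)+np.maximum(.0215-np.hypot(q[:,0]-c[0],q[:,1]-c[1]),0)
        r=least_squares(f,[.57,-.06]);rr=np.hypot(q[:,0]-r.x[0],q[:,1]-r.x[1]);print(n,nm,len(q),r.x.round(4),'z',np.median(q[(rr>.0215)&(rr<.0255)][:,2]).round(4))
E
python3 m.py 11 .135; python3 -c "
from h import *
F=[robot.get_obs()['wrist_force'] for _ in range(3)];print(F)"
```

```text
t 18.55 tcp [ 0.5707 -0.0592  0.105 ] rot [-3.140e+00  2.000e-03 -2.756e+00] F [-0.3 -0.2 -1.1] T [0.06 0.03 0.06] w 0.0488 q [-0.202  0.178  1.47   0.     1.491 -2.158]
scene heldrim 209 [ 0.5706 -0.06  ] z 0.1345
scene sparerim 161 [ 0.5717 -0.0588] z 0.0795
wrist heldrim 3200 [ 0.5699 -0.0605] z 0.1359
wrist sparerim 773 [ 0.5701 -0.0602] z 0.0802
[array([-0.67560049,  0.82926387, -1.63464425]), array([-0.67560049,  0.82926387, -1.63464425]), array([-0.67560049,  0.82926387, -1.63464425])]
```

Request:
drive_tool(series=[[[0,0,0,0,0,0.1,40],[0,0,0,0,0,0.2,40],[0,0,0,0,0,0.3,40],[0,0,0,0,0,0.38,40],[0,0,0,0,0,0.45,40],[0,0,0,0,0,0.45,40],[0,0,0,0,0,0.45,40]]])

```text
time: 19.35
tool_pos: [0.5703, -0.0593, 0.1003]
ee_rot: [-3.141, 0.001, -2.756]
wrist_force: [-3.2, -0.3, 0.5]
width: 0.0486
```

```bash
python3 m.py 12 .131
```

```text
t 19.35 tcp [ 0.5703 -0.0593  0.1003] rot [-3.141e+00  1.000e-03 -2.756e+00] F [-3.2 -0.3  0.5] T [-0.14  0.58 -0.08] w 0.0486 q [-0.202  0.181  1.476 -0.     1.483 -2.158]
scene heldrim 193 [ 0.5705 -0.0602] z 0.1301
scene sparerim 149 [ 0.5708 -0.0594] z 0.0791
wrist heldrim 3046 [ 0.5697 -0.0606] z 0.1313
wrist sparerim 753 [ 0.5699 -0.0604] z 0.0802
```

There is a light one-sided contact (Fx -3.2 N), so the cup stands slightly too far in +x. I raise it 1 mm, shift 0.8 mm in -x and come down again.

Request:
drive_tool(series=[[[0,0,0,0,0,-0.1,40],[0,0,0,0.07,0.03,-0.1,40],[0,0,0,0.07,0.03,-0.1,40],[0,0,0,0.07,0.03,-0.05,40],[0,0,0,0.07,0.03,0,40],[0,0,0,0.07,0.03,0.03,40],[0,0,0,0.07,0.03,0.03,40],[0,0,0,0.07,0.03,0.03,40]]])

```text
time: 20.25
tool_pos: [0.5696, -0.0592, 0.1]
ee_rot: [-3.141, 0.002, -2.756]
wrist_force: [1.0, 0.0, -0.8]
width: 0.0488
```

```bash
python3 m.py 13 .131
```

```text
t 20.25 tcp [ 0.5696 -0.0592  0.1   ] rot [-3.141e+00  2.000e-03 -2.756e+00] F [ 1.   0.  -0.8] T [0.04 0.03 0.02] w 0.0488 q [-0.203  0.179  1.479 -0.     1.482 -2.159]
scene heldrim 199 [ 0.5696 -0.0598] z 0.13
scene sparerim 142 [ 0.5707 -0.0593] z 0.0792
wrist heldrim 2949 [ 0.569  -0.0605] z 0.131
wrist sparerim 736 [ 0.5697 -0.0603] z 0.0802
```

Contact is relieved. I continue in small steps.

Request:
drive_tool(series=[[[0,0,0,0,0,0.03,40],[0,0,0,0,0,0.06,40],[0,0,0,0,0,0.06,40],[0,0,0,0,0,0.06,40]]])

```text
time: 20.75
tool_pos: [0.5696, -0.0593, 0.0994]
ee_rot: [-3.14, 0.002, -2.756]
wrist_force: [-0.1, 0.1, -1.7]
width: 0.0489
```

```bash
python3 -c "
from h import *
st()"
```

```text
t 20.75 tcp [ 0.5696 -0.0593  0.0994] rot [-3.140e+00  2.000e-03 -2.756e+00] F [-0.1  0.1 -1.7] T [-0.02 -0.    0.01] w 0.0489 q [-0.203  0.18   1.479 -0.     1.481 -2.159]
```

Request:
drive_tool(series=[[[0,0,0,0,0,0.03,40],[0,0,0,0,0,0.06,40],[0,0,0,0,0,0.06,40],[0,0,0,0,0,0.06,40]]])

```text
time: 21.15
tool_pos: [0.5696, -0.0594, 0.0988]
ee_rot: [-3.14, 0.001, -2.756]
wrist_force: [-1.3, -0.5, -1.7]
width: 0.049
```

```bash
python3 -c "
from h import *
st()"
```

```text
t 21.15 tcp [ 0.5696 -0.0594  0.0988] rot [-3.140e+00  1.000e-03 -2.756e+00] F [-1.3 -0.5 -1.7] T [-0.11 -0.02  0.04] w 0.049 q [-0.203  0.18   1.48  -0.     1.48  -2.159]
```

Request:
drive_tool(series=[[[0,0,0,0,0,0.03,40],[0,0,0,0,0,0.05,40],[0,0,0,0,0,0.05,40],[0,0,0,0,0,0.05,40]]])

```text
time: 21.55
tool_pos: [0.5696, -0.0595, 0.0984]
ee_rot: [-3.14, 0.001, -2.756]
wrist_force: [-0.7, -1.4, -0.6]
width: 0.049
```

```bash
python3 m.py 14 .129
```

```text
t 21.55 tcp [ 0.5696 -0.0595  0.0984] rot [-3.140e+00  1.000e-03 -2.756e+00] F [-0.7 -1.4 -0.6] T [-0.09  0.03  0.02] w 0.049 q [-0.203  0.18   1.481 -0.     1.479 -2.159]
scene heldrim 198 [ 0.5695 -0.0602] z 0.1283
scene sparerim 138 [ 0.5708 -0.0598] z 0.0797
wrist heldrim 3043 [ 0.569  -0.0607] z 0.1293
wrist sparerim 716 [ 0.569  -0.0602] z 0.0802
```

Request:
drive_tool(series=[[[0,0,0,0,0,0.03,40],[0,0,0,0,0,0.03,40],[0,0,0,0,0,0.03,40]]])

```text
time: 21.95
tool_pos: [0.5697, -0.0596, 0.0981]
ee_rot: [-3.14, 0.001, -2.756]
wrist_force: [-0.5, -0.5, -0.3]
width: 0.0486
```

```bash
python3 -c "
from h import *
st()"
```

```text
t 21.95 tcp [ 0.5697 -0.0596  0.0981] rot [-3.140e+00  1.000e-03 -2.756e+00] F [-0.5 -0.5 -0.3] T [-0.09 -0.01 -0.01] w 0.0486 q [-2.030e-01  1.810e-01  1.481e+00 -1.000e-03  1.478e+00 -2.159e+00]
```

Request:
drive_tool(series=[[[0,0,0,0,0,0.03,40],[0,0,0,0,0,0.03,40],[0,0,0,0,0,0.03,40]]])

```text
time: 22.25
tool_pos: [0.5696, -0.0595, 0.0979]
ee_rot: [-3.14, 0.001, -2.756]
wrist_force: [0.1, -0.6, 0.8]
width: 0.0487
```

```bash
python3 -c "
from h import *
st()"
```

```text
t 22.25 tcp [ 0.5696 -0.0595  0.0979] rot [-3.140e+00  1.000e-03 -2.756e+00] F [ 0.1 -0.6  0.8] T [-0.14  0.07 -0.03] w 0.0487 q [-2.030e-01  1.810e-01  1.481e+00 -1.000e-03  1.477e+00 -2.159e+00]
```

The cup weight is now carried: Fz went from -1.5 to +0.8 N at the expected height. I open.

Request:
drive_tool(series=[[[0,0,0,0,0,0,55],[0,0,0,0,0,0,58],[0,0,0,0,0,0,65],[0,0,0,0,0,0,80],[0,0,0,0,0,0,100],[0,0,0,0,0,0,100],[0,0,0,0,0,0,100],[0,0,0,0,0,0,100],[0,0,0,0,0,0,100]]])

```text
time: 23.15
tool_pos: [0.5696, -0.0596, 0.0979]
ee_rot: [-3.14, 0.001, -2.756]
wrist_force: [1.1, 0.1, -0.5]
width: 0.0939
```

```bash
python3 m.py 15 .129
python3 -c "
from h import *
a=load('scene15')['img'];b=load('wrist15')['img']
cv2.imwrite('pics/c15.png',np.hstack([cv2.resize(a[220:380,340:480],(420,480)),cv2.resize(b[100:430,180:440],(378,480))]))"
```

```text
t 23.15 tcp [ 0.5696 -0.0596  0.0979] rot [-3.140e+00  1.000e-03 -2.756e+00] F [ 1.1  0.1 -0.5] T [0.04 0.02 0.02] w 0.0939 q [-2.030e-01  1.810e-01  1.481e+00 -1.000e-03  1.477e+00 -2.159e+00]
scene heldrim 195 [ 0.5693 -0.0598] z 0.1281
scene sparerim 135 [ 0.5703 -0.0596] z 0.0796
wrist heldrim 2900 [ 0.5689 -0.0606] z 0.1288
wrist sparerim 750 [ 0.5673 -0.0622] z 0.0799
```

View pics/c15.png

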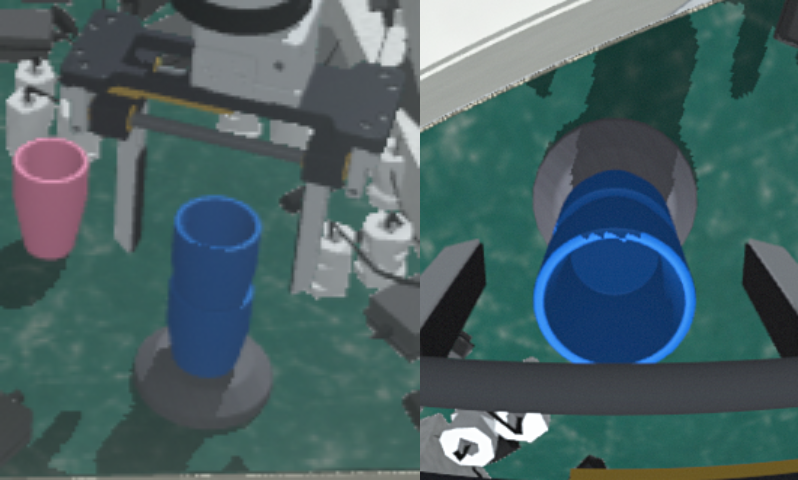

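The cup sits upright and concentric in the spare, rim at about 128.5 mm, and both fingers are clear of it. I withdraw straight up.

Request:
drive_tool(series=[[[0,0,0,0,0,-0.4,100],[0,0,0,0,0,-1.2,100],[0,0,0,0,0,-2.2,100],[0,0,0,0,0,-3.4,100],[0,0,0,0,0,-5,100],[0,0,0,0,0,-7,100],[0,0,0,0,0,-9,100],[0,0,0,0,0,-11,100],[0,0,0,0,0,-13,100],[0,0,0,0,0,-14.5,100],[0,0,0,0,0,-15,100],[0,0,0,0,0,-15,100],[0,0,0,0,0,-15,100]]])

```text
time: 24.55
tool_pos: [0.569, -0.0593, 0.2469]
ee_rot: [-3.141, 0.0, -2.756]
wrist_force: [0.3, -0.1, 0.4]
width: 0.0941
```

```bash
python3 m.py 16 .129; python3 -c "
from h import *
snap('side','side16')
a=load('scene16')['img'];b=load('wrist16')['img']
cv2.imwrite('pics/c16.png',np.hstack([cv2.resize(a[140:390,220:460],(480,500)),cv2.resize(load('side16')['img'][180:400,200:340],(318,500))]))
P=cloud(load('side16'));s=load('side16');hsv=cv2.cvtColor(s['img'],cv2.COLOR_BGR2HSV);H,S=hsv[...,0],hsv[...,1]
m=(S>130)&((H<8)|(H>172))&(np.hypot(P[...,0]-.557,P[...,1]-.232)<.03)&(P[...,2]<.15);print(P[m][:,2].min(),P[m][:,2].max())
A=load('scene0')['img'];
for n,(x0,y0,x1,y1) in dict(coup=(295,312,325,348),ab=(250,335,355,388),pink=(340,260,375,310)).items(): print(n,np.abs(A[y0:y1,x0:x1].astype(int)-a[y0:y1,x0:x1]).mean())
"
```

```text
t 24.55 tcp [ 0.569  -0.0593  0.2469] rot [-3.141  0.    -2.756] F [ 0.3 -0.1  0.4] T [0.05 0.08 0.04] w 0.0941 q [-2.030e-01  1.320e-01  1.240e+00 -1.000e-03  1.769e+00 -2.159e+00]
scene heldrim 197 [ 0.5695 -0.0602] z 0.1278
scene sparerim 140 [ 0.5702 -0.0597] z 0.0797
wrist heldrim 934 [ 0.5693 -0.0608] z 0.1288
wrist sparerim 181 [ 0.569 -0.066] z 0.08
0.06814867570719457 0.1185571418477994
coup 0.6253086419753087
ab 0.6142557651991615
pink 0.6403809523809524
```

View pics/c16.png

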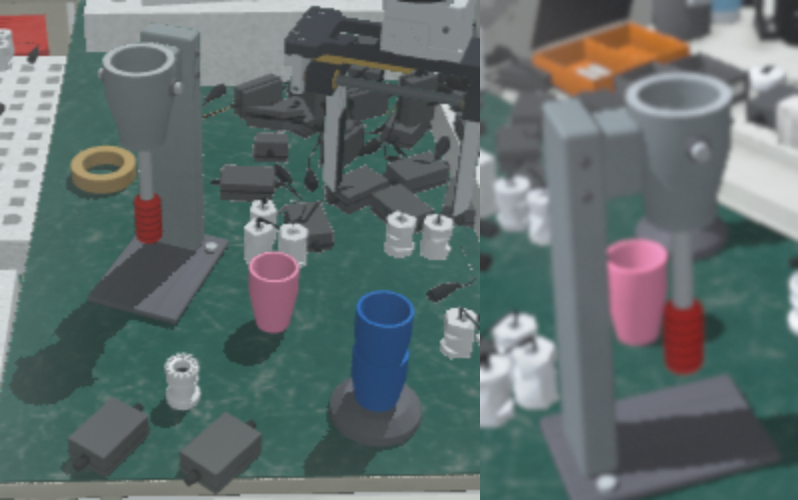

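The pictures show the cup standing upright in the spare at scene crop (383,350), the rod still up, and the pink cup, coupling and adapters unmoved. I hand it in.

```bash
python3 -c "
from bench import robot
print(robot.close_job())"
```

```text
the job is handed in; nothing more can be done
None
```

The job is done and handed in at about 24.7 s of the 61 s allowed. I pushed the knockout rod up to its stop with a slanted grip, let it go, then lifted the blue cup out and set it in the spare cup.

**Rod:** at the stop the upward push reached 26 N and the whole wrist force about 41 N. The handle rose about 41 mm, against a 42 mm stop, and was still up in the last picture.

**Cup:** it sits upright with its rim at about 128–129 mm, where 129 mm is nominal, and within about 1 mm of the spare's axis. The cameras' readings of the spare's partly hidden rim scattered more, one of them by 5 mm.

**Loose fit:** I lowered it in small steps to about 2 N of contact before opening. On the way down there was a brief one-sided touch of about 3 N, which I cleared by raising the cup 1 mm and shifting it 0.8 mm.

**Other things:** picture differences at the pink cup, the coupling and both adapters show no movement. The gripper is open and about 12 cm above the stack.

**Disagreement:** the side camera put the cup about 3 mm further in y than the scene and wrist cameras. I used the two that agreed.

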